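Sort the loose drawing and painting things into their trays

TASK

Clear up the handful of loose things: put the red pencil and the blue-and-white marker in the blue tray, both paint tubes that lie loose on the table in the green tray, and stand the small yellow bottle upright in the orange tray. Everything must end lying flat (the bottle standing) on the floor of its own tray, wholly inside its walls, and the two lidded paint cups must stay where they stand.

Things in the scene. Friction and masses are not known exactly. Their poses are not given: they have to be found in the camera images.
- pencil: red pencil, lying down, 7 x 142 x 7 mm. Origin: centre of its length, on its underside as built (if it rolls, the origin turns with it, up to 4 mm off the centre line's foot). y runs along its length.
- marker: white marker pen with a blue cap, lying down, 17 x 135 x 16 mm. Origin: centre of its length, on its underside as built; the centre line lies 8 mm from it along z. y runs along its length. It can roll.
- tube_a: squeezed paint tube, white with green and orange print and a whitish cap, lying flat, 38 x 136 x 27 mm. Origin: centre of the underside; y runs along its length, x across it, z up.
- tube_b: squeezed paint tube, white with a blue cap, lying flat, 42 x 136 x 28 mm. Origin: centre of the underside; y runs along its length, x across it, z up.
- small_bottle: small yellow bottle with a pale yellow cap, standing, round, 29 mm across the body, 73 mm high. Origin: centre of the underside; z up.
- tray_blue: Blue plastic tray, fixed to the table, open on top, on a black base, 166 (x) x 186 (y) x 36 mm over all; walls 3 mm thick, the floor inside is 160 x 180 mm and lies 16 mm above the table, the walls stand 20 mm above that floor; the rounded rim is up to 1 mm proud. All three trays differ only in colour. Origin: centre of the underside; y runs along the longer side, z up.
- tray_green: Green plastic tray, fixed to the table, open on top, on a black base, 166 (x) x 186 (y) x 36 mm over all; walls 3 mm thick, the floor inside is 160 x 180 mm and lies 16 mm above the table, the walls stand 20 mm above that floor; the rounded rim is up to 1 mm proud. All three trays differ only in colour. Origin: centre of the underside; y runs along the longer side, z up.
- tray_orange: Orange plastic tray, fixed to the table, open on top, on a black base, 166 (x) x 186 (y) x 36 mm over all; walls 3 mm thick, the floor inside is 160 x 180 mm and lies 16 mm above the table, the walls stand 20 mm above that floor; the rounded rim is up to 1 mm proud. All three trays differ only in colour. Origin: centre of the underside; y runs along the longer side, z up.
- red_cup: lidded clear cup of red paint, loose, 71 mm across the rim, 55 mm high; to be left alone. Origin: centre of the underside.
- ochre_cup: lidded clear cup of ochre paint, loose, 71 mm across the rim, 55 mm high; to be left alone. Origin: centre of the underside.

How it is judged:
By the outcome, as a careful person would: the job done as asked, in the order asked, and still so for the second after the job is handed in, with the robot touching nothing.
It also fails if it takes over 128 s, if anything falls off the work surface, if the arm or the gripper's body presses on something with over 40 N, if the wrist force passes 120 N, or if a joint passes its speed limit or range.

ROBOT

A 6-joint arm with a two-finger parallel gripper is mounted at the origin on a cart in front of the work surface, level with it; the furniture and walls round the work are solid. World frame = base frame: x ahead of the robot, y to its left, z up, the work surface at z = 0. Lengths are in m, angles in rad, forces in N, time in s.
With the tool pointing down it reaches from about 0.15 to 0.775 m from the base axis. Payload 6.1 kg.
Tool frame: the origin (TCP) lies at the very end of the fingers, on their centre line; the grasp point (between the pads) lies grip_point_offset behind it (grip_point_offset is the distance from the TCP to the grasp point, in m); z points along the fingers, y is the line along which they close (so a half turn about z gives the same grasp; the last joint's range is limited). The gripper opens to 85 mm and grips with 20 to 120 N. Pads are 22 mm wide; open, the fingers measure 114 mm over their backs; the gripper's body (76 mm by 85 mm) begins 54 mm behind the grasp point. The pads swing forward as they close: fully open they stand 13 mm farther back than shut.
Start: joints at [-1.182, 0.126, -0.04, 1.405, 0, 1.571], TCP at [0.199, -0.486, 0.231] pointing down, gripper open.
Joint ranges: [-2.72, 2.72], [-0.95, 1.95], [-1.27, 1.35], [-1.78, 2.02], [-1.46, 1.47], [-3.14, 3.14]. Speed limits (rad/s): [2.39, 2.39, 3.01, 3.14, 3.14, 3.14].

INTERFACE

Orientations are given as a unit quaternion [w, x, y, z].
In Python, from rig import get_state, camera, camera_params, sign_off, grip_point_offset gives the robot as it stands. The module is installed in compiled form; this text tells all that it offers.
- The arm moves only by the shell command python3 -m crank 'ROWS' [OPENING]. ROWS is JSON, a list of rows, each an object with "translation": the shift along the world's x, y, z normalised to -1 to 1, where 1 is 500 mm, a list of three; "rotation": the turn, a rotation vector about the world's x, y, z normalised to -1 to 1, where 1 is 30 degrees, a list of three. In form: [{"translation": [dx, dy, dz], "rotation": [wx, wy, wz]}, ...]. A call has exactly 5 rows; each row is the pose to reach, as a shift and turn from the pose commanded when the call began; what a row does not reach only later rows make up. A row lasts 1/12 s, in which the tool goes at most 41.7 mm and 7.16 degrees, less where a joint would pass 70% of its speed; a pose out of reach is approached as far as the arm can. A call with a number of a shift or a turn outside -1 to 1 is refused whole. A call with a gripper value outside its range is refused whole. OPENING is the opening, from 0 (shut) to 1 (fully open), set as the call begins (- or left out, the last holds). The fingers move at their own pace and stop on an object; the grip force is fixed at half the most. Time passes only in rows, so rows that repeat a pose let the fingers close, or fill a call up. It gives the time, the measured TCP pose, the force, the opening and the grip force at its end, in the units of the state.
- get_state(): the state, without advancing time (a new reading comes with each control period).
- camera(name): name is "scene" or "top" or "wrist"; returns the picture (400x640x3 uint8, red, green, blue); there is no depth.
- camera_params(name): a dict with "mtx" (3x3 intrinsics, pixels), "rvec" (rotation vector, rad) and "tvec" (3), from world to camera coordinates, as OpenCV has them. Camera axes: x right, y down, z forward; pixel columns grow to the right and rows downward; lengths in m; the calibration is good to about 2 mm. A picture is of the moment at which its call begins: read the wrist's pose just before it. camera_params takes no time and is no camera call; for the wrist camera it gives the pose at the moment of the call.
- sign_off(): hands the job in; it is judged then, once.
The state is a dict: "time": time; "joint_pos": joint angles; "qd": joint speeds; "tau": joint torques, N m; "ee_pos": TCP position; "tcp_rot": TCP orientation; "force": force on the tool from outside, world axes, zero at the start; "wrist_torque": the same for the moment, N m; "gripper_width": finger opening in m; "gripper_force": force on a finger pad.
Only numpy, scipy, OpenCV 4.12 (cv2) and the standard library are available. Lean on these libraries where they do the work, as an engineer would, in place of code of your own. Each camera call takes 0.05 s, during which the arm holds its last target. There are 200 camera calls.

## Working session

There is one attempt and no reset: what is moved stays moved. The work goes in short steps, Python scripts to look and compute and a shell command to move; the robot and the scene stay as the last step left them, time stands still between calls to the robot, and variables do not carry over. Pictures are saved under pics/ and viewed, at most 14 in all, crops included, and the job is handed in when it is done.

```bash
mkdir -p pics; python3 - <<'E'
from rig import *
import rig,cv2
print(get_state(), rig.grip_point_offset)
for n in("top","scene"):
    cv2.imwrite(f"pics/{n}0.png",camera(n)[:,:,::-1]); print(n,camera_params(n))
E
```

```text
{'time': 0.0, 'joint_pos': array([-1.18198948e+00,  1.26375218e-01, -4.06308882e-02,  1.40538225e+00,
       -2.06665435e-05,  1.57076636e+00]), 'qd': array([ 0.00021564, -0.00094186,  0.00076241,  0.00015007, -0.00031765,
        0.00153517]), 'tau': array([-3.17376027e-03, -4.35913396e+01,  3.52927172e+01,  1.74447312e-02,
       -3.67325072e-05,  2.36406845e-05]), 'ee_pos': array([ 0.19885804, -0.48543726,  0.2305205 ]), 'tcp_rot': array([-7.79026519e-04,  9.81159885e-01,  1.93195878e-01, -1.63902050e-04]), 'force': array([-0.42030357, -0.65948365,  0.0342496 ]), 'wrist_torque': array([ 0.02225469, -0.02287141,  0.01917505]), 'gripper_force': 0.0, 'gripper_width': 0.0854925378669496} 0.0187
top {'mtx': array([[366.4589436 ,   0.        , 318.43031731],
       [  0.        , 366.4589436 , 203.01132555],
       [  0.        ,   0.        ,   1.        ]]), 'rvec': array([ 2.09726357, -2.15504578,  0.21194786]), 'tvec': array([-0.08267944,  0.57620358,  0.94596652])}
scene {'mtx': array([[419.10601304,   0.        , 319.5399779 ],
       [  0.        , 419.10601304, 192.34027266],
       [  0.        ,   0.        ,   1.        ]]), 'rvec': array([ 1.8446385 , -0.92028625,  0.594694  ]), 'tvec': array([-0.39845116,  0.17919646,  0.97746582])}
```

View pics/top0.png

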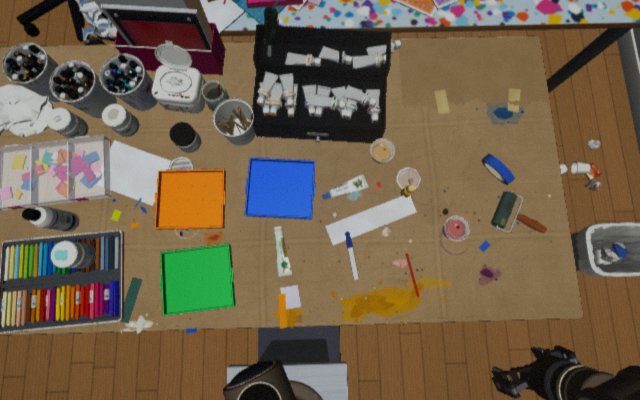

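View pics/scene0.png

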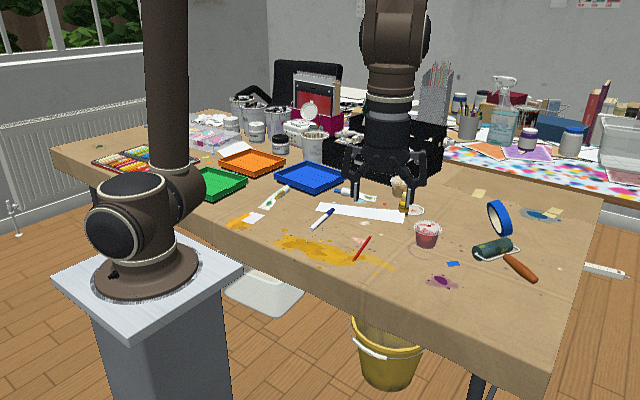

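Top view: the pencil runs from about (407,255) to (417,295), the marker from (348,234) to (355,278), and tube_b, with the blue cap, from (323,196) to (367,180). Tube_a lies around (283,250). The trays are at orange (190,199), blue (280,188) and green (198,280). The bottle is near (408,185), so I'll zoom in there.

```bash
python3 - <<'E'
import cv2
a=cv2.imread("pics/top0.png")
cv2.imwrite("pics/c1.png",cv2.resize(a[130:310,260:480],None,fx=3.2,fy=3.2,interpolation=cv2.INTER_CUBIC))
cv2.imwrite("pics/c2.png",cv2.resize(a[145:325,145:325],None,fx=3.2,fy=3.2,interpolation=cv2.INTER_CUBIC))
E
```

```text
(no output)
```

View pics/c1.png

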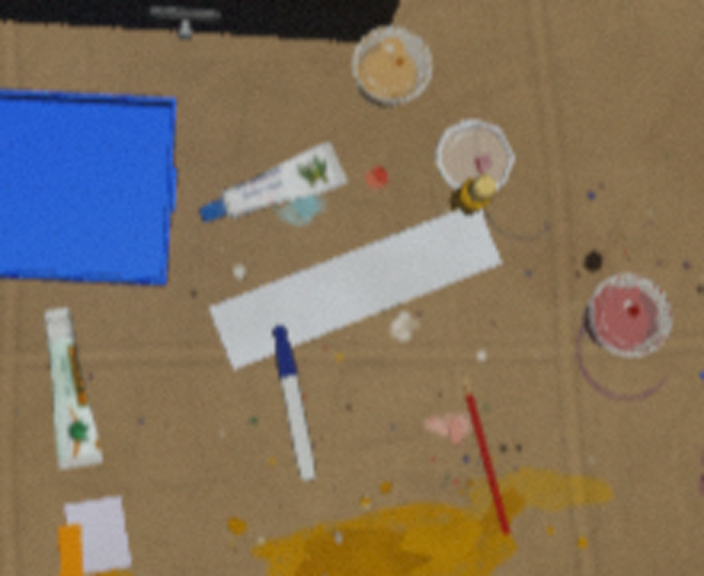

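View pics/c2.png

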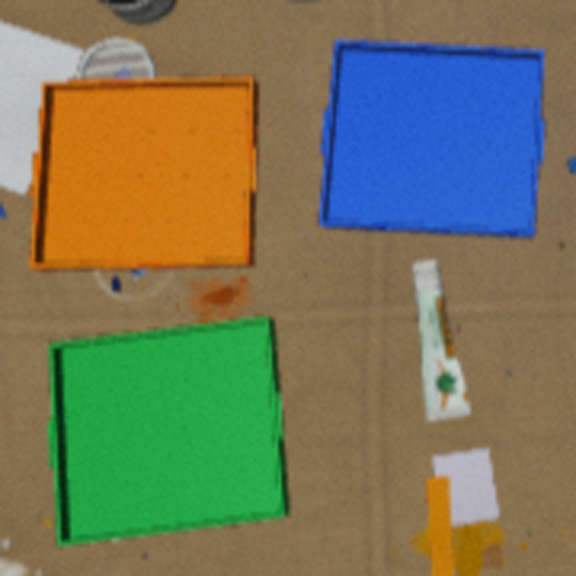

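The crops place the bottle's cap top at c1 (485,185), with its foot near (463,205). A flat lid or cup lies just behind it, at c1 (475,155). The ochre cup is at (392,65) and the red cup at (628,315). Next I convert these to world positions.

```bash
cat > h.py <<'E'
import numpy as np,cv2
from rig import *
from scipy.spatial.transform import Rotation as R
def ray(name,px,z):
    p=camera_params(name);M=cv2.Rodrigues(p['rvec'])[0];C=-M.T@p['tvec'].ravel()
    u=cv2.undistortPoints(np.array([[px]],float),p['mtx'],None)[0,0]
    d=M.T@np.array([u[0],u[1],1]);return C+d*(z-C[2])/d[2]
def st():
    s=get_state();w,x,y,z=s['tcp_rot'];m=R.from_quat([x,y,z,w]).as_matrix()
    print('t',round(s['time'],2),'tcp',s['ee_pos'].round(4),'y-axis deg',np.degrees(np.arctan2(m[1,1],m[0,1])).round(2),'z',m[:,2].round(3),'w',s['gripper_width'].round(4),'q',s['joint_pos'].round(3))
E
python3 - <<'E'
from h import *
c1=lambda u,v:(260+(u+.5)/3.2-.5,130+(v+.5)/3.2-.5)
c2=lambda u,v:(145+(u+.5)/3.2-.5,145+(v+.5)/3.2-.5)
def seg(n,a,b,z,f=c1):
    A=ray("top",f(*a),z);B=ray("top",f(*b),z);d=B-A
    print(n,A.round(4),B.round(4),'mid',((A+B)/2).round(4),'len',np.linalg.norm(d).round(4),'ang',np.degrees(np.arctan2(d[1],d[0])).round(1))
seg('pencil',(468,380),(507,533),.004)
seg('marker',(280,326),(308,479),.008)
seg('tube_a',(58,310),(80,467),.01)
seg('tube_b',(200,214),(338,162),.012)
print('cap',ray("top",c1(485,185),.073),'foot',ray("top",c1(463,207),0))
print('ochre',ray("top",c1(393,63),.055),'red',ray("top",c1(629,314),.055),'lid',ray("top",c1(475,155),.0))
for n,q in dict(orange=[(43,82),(254,80),(252,267),(34,268)],blue=[(335,42),(543,51),(534,236),(321,227)],green=[(52,344),(270,319),(287,515),(60,543)]).items():
    P=np.array([ray("top",c2(*a),.036) for a in q]);e1=P[1]-P[0]+P[2]-P[3];e2=P[0]-P[3]+P[1]-P[2]
    print(n,P.mean(0).round(4),'w/h',(np.linalg.norm(e1)/2).round(3),(np.linalg.norm(e2)/2).round(3),'ang',np.degrees(np.arctan2(e1[1],e1[0])).round(1),np.degrees(np.arctan2(e2[1],e2[0])).round(1))
st()
E
```

```text
pencil [ 0.4471 -0.3411  0.004 ] [ 0.3159 -0.3651  0.004 ] mid [ 0.3815 -0.3531  0.004 ] len 0.1334 ang -169.6
marker [ 0.4987 -0.1776  0.008 ] [ 0.366  -0.1961  0.008 ] mid [ 0.4324 -0.1869  0.008 ] len 0.1339 ang -172.1
tube_a [0.5179 0.0176 0.01  ] [ 3.816e-01 -3.000e-04  1.000e-02] mid [0.4498 0.0086 0.01  ] len 0.1374 ang -172.5
tube_b [ 0.6006 -0.11    0.012 ] [ 0.6452 -0.2359  0.012 ] mid [ 0.6229 -0.173   0.012 ] len 0.1336 ang -70.5
cap [ 0.60648345 -0.35049722  0.073     ] foot [ 0.60326846 -0.34895114  0.        ]
ochre [ 0.72267732 -0.28272618  0.055     ] red [ 0.49571071 -0.46881208  0.055     ] lid [ 0.65156198 -0.36344815  0.        ]
orange [0.5992 0.2579 0.036 ] w/h 0.186 0.166 ang -91.1 0.5
blue [0.6241 0.0078 0.036 ] w/h 0.185 0.167 ang -94.0 -3.9
green [0.3803 0.2316 0.036 ] w/h 0.185 0.163 ang -84.9 5.6Traceback (most recent call last):
  File "<stdin>", line 16, in <module>
  File "h.py", line 10, in st
    print('t',round(s['time'],2),'tcp',s['ee_pos'].round(4),'y-axis deg',np.degrees(np.arctan2(m[1,1],m[0,1])).round(2),'z',m[:,2].round(3),'w',s['gripper_width'].round(4),'q',s['joint_pos'].round(3))
                                                                                                                                                ^^^^^^^^^^^^^^^^^^^^^^^^
AttributeError: 'float' object has no attribute 'round'
```

```bash
sed -i "s/s\['gripper_width'\].round(4)/round(float(s['gripper_width']),4)/" h.py
python3 -m crank '[{"translation":[0.05,0.035,-0.03],"rotation":[0,0,-0.1]},{"translation":[0.1,0.07,-0.06],"rotation":[0,0,-0.2]},{"translation":[0.15,0.105,-0.09],"rotation":[0,0,-0.3]},{"translation":[0.2,0.14,-0.12],"rotation":[0,0,-0.4]},{"translation":[0.25,0.18,-0.15],"rotation":[0,0,-0.4]}]' 0.35
python3 -m crank '[{"translation":[0.04,0.03,-0.03],"rotation":[0,0,0]},{"translation":[0.08,0.06,-0.06],"rotation":[0,0,0]},{"translation":[0.12,0.087,-0.08],"rotation":[0,0,0]},{"translation":[0.123,0.087,-0.08],"rotation":[0,0,0]},{"translation":[0.123,0.087,-0.08],"rotation":[0,0,0]}]'
python3 - <<'E'
from h import *
st(); p=camera_params("wrist"); cv2.imwrite("pics/w1.png",camera("wrist")[:,:,::-1])
M=cv2.Rodrigues(p['rvec'])[0]; print((-M.T@p['tvec'].ravel()).round(3), M.round(2), p['mtx'][0])
for q in([.3855,-.352,.004],[.4555,-.339,.004],[.3159,-.3651,.004]): print(cv2.projectPoints(np.array([q]),p['rvec'],p['tvec'],p['mtx'],None)[0].ravel().round(1))
E
```

```text
time: 0.52
ee_pos: [0.3248, -0.3949, 0.1552]
tcp_rot: [-0.0, 0.996, 0.088, -0.0]
force: [-0.0, -0.4, 0.0]
gripper_width: 0.0299
gripper_force: 0.0
time: 0.93
ee_pos: [0.3858, -0.3512, 0.1152]
tcp_rot: [-0.001, 0.996, 0.091, -0.001]
force: [-0.6, -0.1, -0.2]
gripper_width: 0.0296
gripper_force: 0.0
t 0.93 tcp [ 0.3858 -0.3512  0.1152] y-axis deg -79.58 z [-0.002  0.001 -1.   ] w 0.0296 q [-0.738  0.147 -0.271  1.155 -0.     2.221]
[ 0.462 -0.338  0.257] [[ 0.18 -0.98 -0.  ]
 [-0.94 -0.17  0.3 ]
 [-0.3  -0.05 -0.95]] [352.33037415   0.         315.03205728]
[316.  197.1]
[315.8  98.5]
[316.3 280.4]
```

View pics/w1.png

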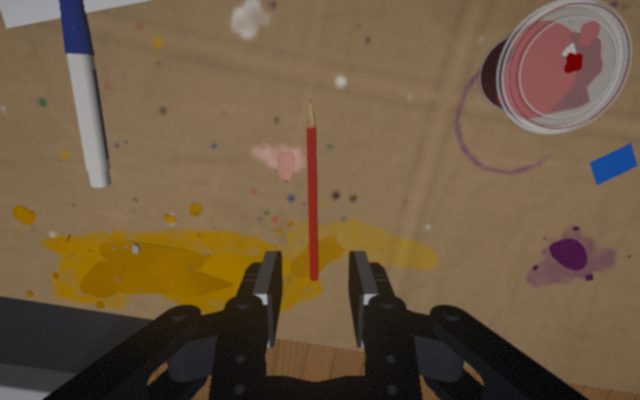

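The wrist view shows the pencil from (310,102) to (314,280), about 2 to 3 mm in +y of the prediction and between the fingers. Descending now.

```bash

python3 -m crank '[{"translation":[0,0.006,-0.06],"rotation":[0,0,0]},{"translation":[0,0.006,-0.12],"rotation":[0,0,0]},{"translation":[0,0.006,-0.18],"rotation":[0,0,0]},{"translation":[0,0.006,-0.21],"rotation":[0,0,0]},{"translation":[0,0.006,-0.224],"rotation":[0,0,0]}]'
python3 -m crank '[{"translation":[0,0,0],"rotation":[0,0,0]},{"translation":[0,0,0],"rotation":[0,0,0]},{"translation":[0,0,0],"rotation":[0,0,0]},{"translation":[0,0,0],"rotation":[0,0,0]},{"translation":[0,0,0],"rotation":[0,0,0]}]' 0
python3 -m crank '[{"translation":[0,0,0],"rotation":[0,0,0]},{"translation":[0,0,0],"rotation":[0,0,0]},{"translation":[0,0,0.03],"rotation":[0,0,0]},{"translation":[0,0,0.06],"rotation":[0,0,0]},{"translation":[0,0,0.1],"rotation":[0,0,0]}]'
```

```text
time: 1.4
ee_pos: [0.3835, -0.3491, 0.0023]
tcp_rot: [-0.001, 0.996, 0.089, -0.001]
force: [0.5, -0.4, -0.1]
gripper_width: 0.0299
gripper_force: 0.0
time: 1.82
ee_pos: [0.3862, -0.35, 0.0056]
tcp_rot: [0.001, 0.996, 0.09, 0.001]
force: [1.0, 0.2, 0.1]
gripper_width: 0.0016
gripper_force: 48.4
time: 2.23
ee_pos: [0.3848, -0.3486, 0.0539]
tcp_rot: [-0.001, 0.996, 0.09, -0.001]
force: [0.3, -0.2, 0.6]
gripper_width: 0.0009
gripper_force: 48.2
```

```bash
python3 - <<'E'
from h import *
st(); cv2.imwrite("pics/w2.png",camera("wrist")[:,:,::-1])
E
```

```text
t 2.23 tcp [ 0.3848 -0.3486  0.0539] y-axis deg -79.71 z [-0.002  0.002 -1.   ] w 0.0009 q [-0.736  0.178 -0.374  1.021 -0.     2.226]
```

View pics/w2.png

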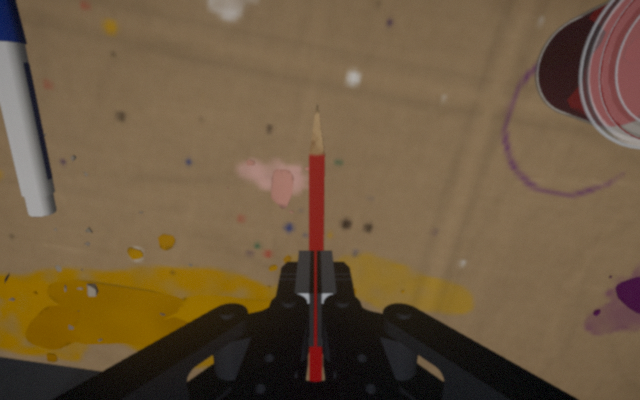

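The pencil spans (317,107) to (316,381), but its height isn't clear from the picture. I'll compare that length with predictions for lying on the table and for being held.

```bash
python3 - <<'E'
from h import *
p=camera_params("wrist")
for z in(.004,.03,.055):
  for s in(-.071,.071):
    q=np.array([[.3855+s*.984,-.350+s*.18,z]]); print(z,s,cv2.projectPoints(q,p['rvec'],p['tvec'],p['mtx'],None)[0].ravel().round(1))
st()
E
```

```text
0.004 -0.071 [314.  326.6]
0.004 0.071 [313.2 103.2]
0.03 -0.071 [314.  354.8]
0.03 0.071 [313.1 105.1]
0.055 -0.071 [314.  389.2]
0.055 0.071 [312.9 107.6]
t 2.28 tcp [ 0.3867 -0.3502  0.0585] y-axis deg -79.71 z [ 0.003 -0.003 -1.   ] w 0.0011 q [-0.736  0.175 -0.368  1.025  0.     2.226]
```

It matches the held case, with the pencil low in the tips, so I'll carry it gently.

```bash

python3 -m crank '[{"translation":[0.02,0.03,0.04],"rotation":[0,0,0.12]},{"translation":[0.05,0.06,0.07],"rotation":[0,0,0.24]},{"translation":[0.08,0.1,0.09],"rotation":[0,0,0.37]},{"translation":[0.11,0.14,0.1],"rotation":[0,0,0.5]},{"translation":[0.139,0.177,0.1],"rotation":[0,0,0.63]}]'
python3 -m crank '[{"translation":[0.028,0.035,0.01],"rotation":[0,0,0.13]},{"translation":[0.056,0.07,0.02],"rotation":[0,0,0.25]},{"translation":[0.084,0.106,0.02],"rotation":[0,0,0.38]},{"translation":[0.112,0.142,0.02],"rotation":[0,0,0.5]},{"translation":[0.139,0.177,0.02],"rotation":[0,0,0.63]}]'
python3 -m crank '[{"translation":[0.028,0.035,0],"rotation":[0,0,0.13]},{"translation":[0.056,0.07,0],"rotation":[0,0,0.25]},{"translation":[0.084,0.106,0],"rotation":[0,0,0.38]},{"translation":[0.112,0.142,0],"rotation":[0,0,0.5]},{"translation":[0.139,0.177,0],"rotation":[0,0,0.63]}]'
python3 -m crank '[{"translation":[0.03,0.04,0],"rotation":[0,0,0.13]},{"translation":[0.06,0.08,0],"rotation":[0,0,0.26]},{"translation":[0.09,0.12,0],"rotation":[0,0,0.4]},{"translation":[0.12,0.155,0],"rotation":[0,0,0.52]},{"translation":[0.14,0.177,0],"rotation":[0,0,0.63]}]'
python3 -m crank '[{"translation":[0,0,-0.01],"rotation":[0,0,0]},{"translation":[0,0,-0.03],"rotation":[0,0,0]},{"translation":[0,0,-0.05],"rotation":[0,0,0]},{"translation":[0,0,-0.07],"rotation":[0,0,0]},{"translation":[0,0,-0.08],"rotation":[0,0,0]}]'
python3 - <<'E'
from h import *
st(); cv2.imwrite("pics/w3.png",camera("wrist")[:,:,::-1])
E
```

```text
time: 2.7
ee_pos: [0.4564, -0.2602, 0.106]
tcp_rot: [0.001, 0.967, 0.253, 0.001]
force: [0.2, -0.3, -0.6]
gripper_width: 0.0008
gripper_force: 48.3
time: 3.12
ee_pos: [0.5252, -0.1712, 0.1144]
tcp_rot: [0.0, 0.913, 0.409, 0.0]
force: [-0.7, -0.1, 0.4]
gripper_width: 0.0013
gripper_force: 48.3
time: 3.53
ee_pos: [0.5946, -0.0827, 0.1142]
tcp_rot: [-0.0, 0.833, 0.553, -0.0]
force: [-0.2, -0.3, -0.0]
gripper_width: 0.0014
gripper_force: 48.3
time: 3.95
ee_pos: [0.665, 0.0068, 0.1139]
tcp_rot: [-0.0, 0.73, 0.683, 0.0]
force: [-0.5, -0.4, 0.2]
gripper_width: 0.0012
gripper_force: 48.3
time: 4.37
ee_pos: [0.6623, 0.0038, 0.0719]
tcp_rot: [-0.001, 0.733, 0.681, -0.001]
force: [0.0, 0.6, -0.2]
gripper_width: 0.0012
gripper_force: 48.3
t 4.37 tcp [0.6623 0.0038 0.0719] y-axis deg -4.21 z [-0.003 -0.    -1.   ] w 0.0012 q [ 0.006  0.426  0.004  1.152 -0.     1.65 ]
```

View pics/w3.png

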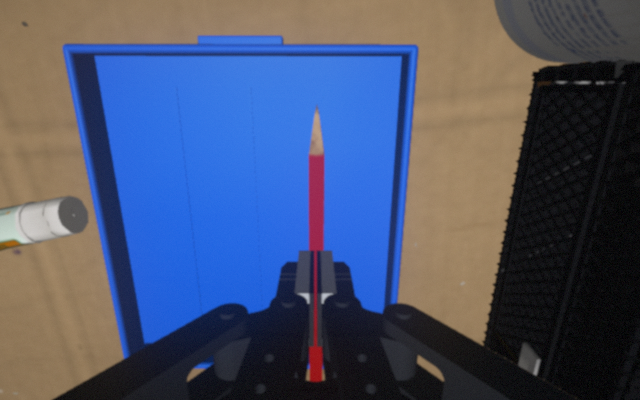

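The pencil is held straight, well inside the tray from (317,107) to (315,380). I'll lower and release it, then go to the marker.

```bash

python3 -m crank '[{"translation":[0,0,-0.03],"rotation":[0,0,0]},{"translation":[0,0,-0.06],"rotation":[0,0,0]},{"translation":[0,0,-0.08],"rotation":[0,0,0]},{"translation":[0,0,-0.1],"rotation":[0,0,0]},{"translation":[0,0,-0.106],"rotation":[0,0,0]}]'
python3 -m crank '[{"translation":[0,0,0],"rotation":[0,0,0]},{"translation":[0,0,0],"rotation":[0,0,0]},{"translation":[0,0,0],"rotation":[0,0,0]},{"translation":[0,0,0],"rotation":[0,0,0]},{"translation":[0,0,0],"rotation":[0,0,0]}]' 0.3
python3 -m crank '[{"translation":[0,0,0.02],"rotation":[0,0,0]},{"translation":[0,0,0.06],"rotation":[0,0,0]},{"translation":[0,0,0.12],"rotation":[0,0,0]},{"translation":[0,0,0.17],"rotation":[0,0,0]},{"translation":[0,0,0.2],"rotation":[0,0,0]}]'
for i in 1; do python3 -m crank '[{"translation":[-0.03,-0.025,0],"rotation":[0,0,-0.17]},{"translation":[-0.06,-0.05,0],"rotation":[0,0,-0.34]},{"translation":[-0.09,-0.075,0],"rotation":[0,0,-0.51]},{"translation":[-0.12,-0.1,0],"rotation":[0,0,-0.68]},{"translation":[-0.154,-0.128,0],"rotation":[0,0,-0.866]}]' 0.45; done
python3 -m crank '[{"translation":[-0.03,-0.025,0],"rotation":[0,0,-0.17]},{"translation":[-0.06,-0.05,0],"rotation":[0,0,-0.34]},{"translation":[-0.09,-0.075,0],"rotation":[0,0,-0.51]},{"translation":[-0.12,-0.1,0],"rotation":[0,0,-0.68]},{"translation":[-0.154,-0.128,0],"rotation":[0,0,-0.866]}]'
python3 -m crank '[{"translation":[-0.03,-0.025,0],"rotation":[0,0,-0.17]},{"translation":[-0.06,-0.05,0],"rotation":[0,0,-0.34]},{"translation":[-0.09,-0.075,0],"rotation":[0,0,-0.51]},{"translation":[-0.13,-0.11,0],"rotation":[0,0,-0.7]},{"translation":[-0.154,-0.124,0],"rotation":[0,0,-0.866]}]'
python3 - <<'E'
from h import *
st(); p=camera_params("wrist"); cv2.imwrite("pics/w4.png",camera("wrist")[:,:,::-1]); cv2.imwrite("pics/top4.png",camera("top")[:,:,::-1])
for q in([.4987,-.1776,.008],[.366,-.1961,.008]): print(cv2.projectPoints(np.array([q]),p['rvec'],p['tvec'],p['mtx'],None)[0].ravel().round(1))
a=cv2.imread("pics/w4.png");b=cv2.imread("pics/top4.png")[140:240,230:390]
b=cv2.resize(b,(640,400),interpolation=cv2.INTER_CUBIC)
cv2.imwrite("pics/m4.png",cv2.resize(np.vstack([a,b]),(480,600)))
E
```

```text
time: 4.83
ee_pos: [0.6635, 0.0043, 0.0211]
tcp_rot: [-0.0, 0.732, 0.681, -0.0]
force: [-5.6, -0.5, 17.2]
gripper_width: 0.0013
gripper_force: 53.9
time: 5.25
ee_pos: [0.6641, 0.0047, 0.0214]
tcp_rot: [0.0, 0.732, 0.681, 0.0]
force: [0.8, 0.2, 0.4]
gripper_width: 0.0259
gripper_force: 0.0
time: 5.67
ee_pos: [0.6651, 0.0047, 0.1255]
tcp_rot: [0.001, 0.732, 0.681, 0.002]
force: [0.7, -0.3, 1.5]
gripper_width: 0.0257
gripper_force: 0.0
time: 6.08
ee_pos: [0.5867, -0.0596, 0.1222]
tcp_rot: [0.0, 0.867, 0.497, 0.0]
force: [0.2, -1.1, -0.2]
gripper_width: 0.0388
gripper_force: 0.0
time: 6.5
ee_pos: [0.5096, -0.1237, 0.1222]
tcp_rot: [0.0, 0.957, 0.29, 0.001]
force: [0.4, -0.5, -0.6]
gripper_width: 0.0387
gripper_force: 0.0
time: 6.92
ee_pos: [0.4316, -0.1865, 0.1222]
tcp_rot: [0.0, 0.998, 0.066, 0.0]
force: [1.1, 0.1, -0.2]
gripper_width: 0.0385
gripper_force: 0.0
t 6.92 tcp [ 0.4316 -0.1865  0.1222] y-axis deg -82.39 z [ 0.    -0.001 -1.   ] w 0.0385 q [-4.070e-01  4.600e-02 -3.670e-01  1.157e+00 -1.000e-03  2.601e+00]
[314.5 103.3]
[315.6 273.5]
```

View pics/m4.png

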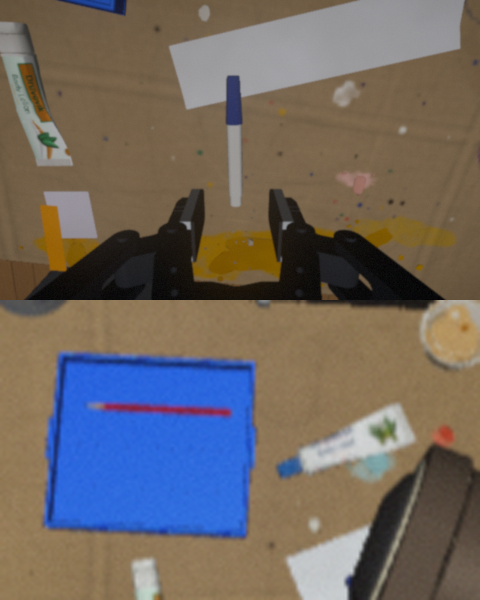

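The pencil lies in the blue tray. The marker runs from wrist (311,102) to (313,275), between the fingers. I'll grasp it and carry it over.

```bash

python3 -m crank '[{"translation":[0,0.004,-0.06],"rotation":[0,0,0]},{"translation":[0,0.004,-0.12],"rotation":[0,0,0]},{"translation":[0,0.004,-0.18],"rotation":[0,0,0]},{"translation":[0,0.004,-0.22],"rotation":[0,0,0]},{"translation":[0,0.004,-0.238],"rotation":[0,0,0]}]'
python3 -m crank '[{"translation":[0,0,0],"rotation":[0,0,0]},{"translation":[0,0,0],"rotation":[0,0,0]},{"translation":[0,0,0],"rotation":[0,0,0]},{"translation":[0,0,0],"rotation":[0,0,0]},{"translation":[0,0,0],"rotation":[0,0,0]}]' 0
python3 -m crank '[{"translation":[0,0,0],"rotation":[0,0,0]},{"translation":[0,0,0.05],"rotation":[0,0,0]},{"translation":[0,0,0.1],"rotation":[0,0,0]},{"translation":[0,0,0.15],"rotation":[0,0,0]},{"translation":[0,0,0.2],"rotation":[0,0,0]}]'
python3 - <<'E'
from h import *
st(); cv2.imwrite("pics/w5.png",cv2.resize(camera("wrist")[:,:,::-1],(480,300)))
E
```

```text
time: 7.43
ee_pos: [0.4321, -0.1822, 0.0]
tcp_rot: [-0.001, 0.998, 0.07, -0.001]
force: [-0.2, 1.2, -0.2]
gripper_width: 0.0384
gripper_force: 0.0
time: 7.85
ee_pos: [0.4341, -0.1837, 0.0036]
tcp_rot: [0.001, 0.998, 0.069, 0.001]
force: [0.2, -0.2, 0.3]
gripper_width: 0.013
gripper_force: 58.5
time: 8.27
ee_pos: [0.4329, -0.1833, 0.1038]
tcp_rot: [0.0, 0.998, 0.069, 0.0]
force: [-0.8, 0.7, 0.2]
gripper_width: 0.0131
gripper_force: 58.6
t 8.27 tcp [ 0.4329 -0.1833  0.1038] y-axis deg -82.06 z [ 0. -0. -1.] w 0.0131 q [-0.401  0.055 -0.399  1.116 -0.     2.603]
```

View pics/w5.png

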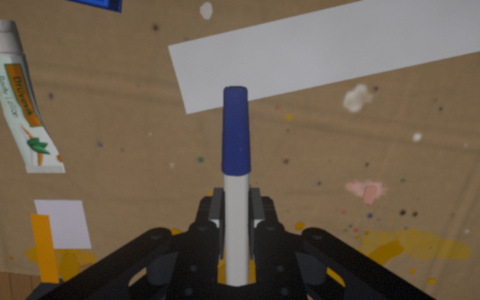

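The marker is held straight, from (235,87) to (236,285).

```bash

python3 -m crank '[{"translation":[0.02,0.026,0],"rotation":[0,0,0.17]},{"translation":[0.04,0.052,0],"rotation":[0,0,0.34]},{"translation":[0.06,0.078,0],"rotation":[0,0,0.51]},{"translation":[0.08,0.104,0],"rotation":[0,0,0.68]},{"translation":[0.105,0.13,0],"rotation":[0,0,0.867]}]'
python3 -m crank '[{"translation":[0.02,0.026,0],"rotation":[0,0,0.17]},{"translation":[0.04,0.052,0],"rotation":[0,0,0.34]},{"translation":[0.06,0.078,0],"rotation":[0,0,0.51]},{"translation":[0.08,0.104,0],"rotation":[0,0,0.68]},{"translation":[0.105,0.13,0],"rotation":[0,0,0.867]}]'
python3 -m crank '[{"translation":[0.02,0.026,0],"rotation":[0,0,0.17]},{"translation":[0.04,0.052,0],"rotation":[0,0,0.34]},{"translation":[0.06,0.078,0],"rotation":[0,0,0.51]},{"translation":[0.08,0.104,0],"rotation":[0,0,0.68]},{"translation":[0.105,0.13,0],"rotation":[0,0,0.867]}]'
python3 -m crank '[{"translation":[0,0,-0.04],"rotation":[0,0,0]},{"translation":[0,0,-0.08],"rotation":[0,0,0]},{"translation":[0,0,-0.12],"rotation":[0,0,0]},{"translation":[0,0,-0.155],"rotation":[0,0,0]},{"translation":[0,0,-0.166],"rotation":[0,0,0]}]'
python3 -m crank '[{"translation":[0,0,0],"rotation":[0,0,0]},{"translation":[0,0,0],"rotation":[0,0,0]},{"translation":[0,0,0],"rotation":[0,0,0]},{"translation":[0,0,0],"rotation":[0,0,0]},{"translation":[0,0,0],"rotation":[0,0,0]}]' 0.35
python3 -m crank '[{"translation":[0,0,0.02],"rotation":[0,0,0]},{"translation":[0,0,0.06],"rotation":[0,0,0]},{"translation":[0,0,0.12],"rotation":[0,0,0]},{"translation":[0,0,0.17],"rotation":[0,0,0]},{"translation":[0,0,0.2],"rotation":[0,0,0]}]'
python3 -c "from h import *;st()"
```

```text
time: 8.73
ee_pos: [0.4858, -0.1178, 0.1027]
tcp_rot: [0.0, 0.956, 0.294, 0.0]
force: [0.0, 0.2, -0.8]
gripper_width: 0.0129
gripper_force: 58.6
time: 9.15
ee_pos: [0.5383, -0.0526, 0.1026]
tcp_rot: [0.0, 0.865, 0.502, 0.0]
force: [0.0, 0.4, 0.8]
gripper_width: 0.0127
gripper_force: 58.6
time: 9.57
ee_pos: [0.5908, 0.0123, 0.1025]
tcp_rot: [0.0, 0.73, 0.683, 0.0]
force: [0.0, -0.5, 0.1]
gripper_width: 0.0129
gripper_force: 58.6
time: 9.98
ee_pos: [0.5892, 0.0118, 0.018]
tcp_rot: [-0.001, 0.731, 0.682, -0.001]
force: [-13.8, 0.9, 36.6]
gripper_width: 0.0128
gripper_force: 59.2
time: 10.4
ee_pos: [0.5908, 0.0117, 0.0197]
tcp_rot: [0.0, 0.732, 0.682, 0.0]
force: [0.2, 0.1, 0.1]
gripper_width: 0.0299
gripper_force: 0.0
time: 10.82
ee_pos: [0.5916, 0.0117, 0.1233]
tcp_rot: [0.001, 0.732, 0.682, 0.001]
force: [0.6, 0.1, -0.1]
gripper_width: 0.0299
gripper_force: 0.0
t 10.82 tcp [0.5916 0.0117 0.1233] y-axis deg -4.04 z [ 0.004  0.    -1.   ] w 0.0299 q [ 0.02   0.267 -0.103  1.197 -0.     1.661]
```

```bash

python3 -m crank '[{"translation":[-0.014,0,0],"rotation":[0,0,0.17]},{"translation":[-0.028,0,0],"rotation":[0,0,0.34]},{"translation":[-0.042,0,0],"rotation":[0,0,0.51]},{"translation":[-0.056,0,0],"rotation":[0,0,0.68]},{"translation":[-0.07,0,0],"rotation":[0,0,0.846]}]' 0.75
python3 -m crank '[{"translation":[-0.014,0,0],"rotation":[0,0,0.17]},{"translation":[-0.028,0,0],"rotation":[0,0,0.34]},{"translation":[-0.042,0,0],"rotation":[0,0,0.51]},{"translation":[-0.056,0,0],"rotation":[0,0,0.68]},{"translation":[-0.07,0,0],"rotation":[0,0,0.846]}]'
python3 -m crank '[{"translation":[-0.014,0,0],"rotation":[0,0,0.17]},{"translation":[-0.028,0,0],"rotation":[0,0,0.34]},{"translation":[-0.042,0,0],"rotation":[0,0,0.51]},{"translation":[-0.056,0,0],"rotation":[0,0,0.68]},{"translation":[-0.07,0,0],"rotation":[0,0,0.846]}]'
python3 -m crank '[{"translation":[-0.014,0,0],"rotation":[0,0,0.17]},{"translation":[-0.028,0,0],"rotation":[0,0,0.34]},{"translation":[-0.042,0,0],"rotation":[0,0,0.51]},{"translation":[-0.056,0,0],"rotation":[0,0,0.68]},{"translation":[-0.07,-0.002,0],"rotation":[0,0,0.846]}]'
python3 - <<'E'
from h import *
st(); p=camera_params("wrist");a=camera("wrist")[:,:,::-1]; b=camera("top")[140:240,230:390,::-1]
for q in([.5179,.0176,.01],[.3816,-.0003,.01]): print(cv2.projectPoints(np.array([q]),p['rvec'],p['tvec'],p['mtx'],None)[0].ravel().round(1))
cv2.imwrite("pics/m6.png",cv2.resize(np.vstack([a,cv2.resize(b,(640,400),interpolation=cv2.INTER_CUBIC)]),(480,600)))
E
```

```text
time: 11.23
ee_pos: [0.5553, 0.0117, 0.1203]
tcp_rot: [0.0, 0.562, 0.827, 0.0]
force: [-0.3, 0.6, 0.1]
gripper_width: 0.0642
gripper_force: 0.0
time: 11.65
ee_pos: [0.5203, 0.0117, 0.1203]
tcp_rot: [0.0, 0.367, 0.93, 0.0]
force: [0.5, 0.1, -0.0]
gripper_width: 0.0644
gripper_force: 0.0
time: 12.07
ee_pos: [0.4853, 0.0117, 0.1203]
tcp_rot: [0.0, 0.153, 0.988, 0.0]
force: [1.2, -0.4, -0.4]
gripper_width: 0.0638
gripper_force: 0.0
time: 12.48
ee_pos: [0.4503, 0.0108, 0.1203]
tcp_rot: [0.001, -0.068, 0.998, 0.0]
force: [0.2, 0.5, -0.4]
gripper_width: 0.064
gripper_force: 0.0
t 12.48 tcp [0.4503 0.0108 0.1203] y-axis deg 97.75 z [ 0.001  0.    -1.   ] w 0.064 q [ 0.024  0.01  -0.409  1.151  0.    -0.111]
[312.7 278.2]
[313.  101.5]
```

View pics/m6.png

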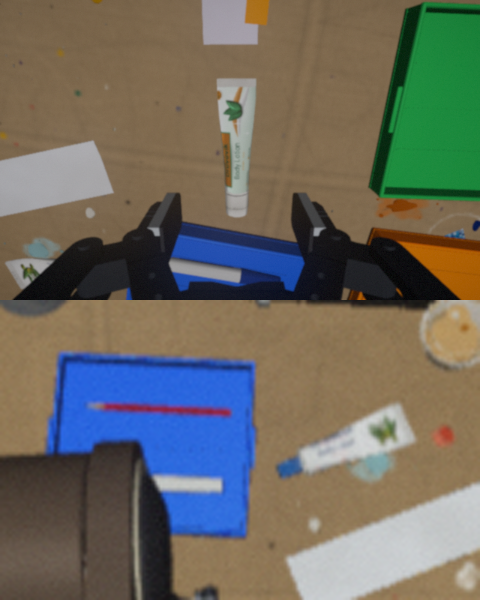

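The pencil and marker both lie in the blue tray. Tube_a is centred between the fingers, around wrist (313,105) to (313,288).

```bash

python3 -m crank '[{"translation":[0,0,-0.06],"rotation":[0,0,0]},{"translation":[0,0,-0.12],"rotation":[0,0,0]},{"translation":[0,0,-0.18],"rotation":[0,0,0]},{"translation":[0,0,-0.22],"rotation":[0,0,0]},{"translation":[0,0,-0.232],"rotation":[0,0,0]}]'
python3 -m crank '[{"translation":[0,0,0],"rotation":[0,0,0]},{"translation":[0,0,0],"rotation":[0,0,0]},{"translation":[0,0,0],"rotation":[0,0,0]},{"translation":[0,0,0],"rotation":[0,0,0]},{"translation":[0,0,0],"rotation":[0,0,0]}]' 0
python3 -m crank '[{"translation":[0,0,0],"rotation":[0,0,0]},{"translation":[0,0,0.05],"rotation":[0,0,0]},{"translation":[0,0,0.1],"rotation":[0,0,0]},{"translation":[0,0,0.15],"rotation":[0,0,0]},{"translation":[0,0,0.2],"rotation":[0,0,0]}]'
python3 - <<'E'
from h import *
st(); cv2.imwrite("pics/w7.png",cv2.resize(camera("wrist")[:,:,::-1],(480,300)))
E
```

```text
time: 13.0
ee_pos: [0.4487, 0.0106, 0.0007]
tcp_rot: [-0.002, -0.064, 0.998, 0.0]
force: [-0.2, 0.2, -0.3]
gripper_width: 0.0638
gripper_force: 0.0
time: 13.42
ee_pos: [0.4521, 0.0107, 0.0053]
tcp_rot: [0.002, -0.065, 0.998, -0.0]
force: [-2.1, -0.4, 6.8]
gripper_width: 0.0275
gripper_force: 59.2
time: 13.83
ee_pos: [0.4509, 0.0107, 0.1055]
tcp_rot: [0.001, -0.065, 0.998, -0.0]
force: [0.3, -0.4, -0.6]
gripper_width: 0.0279
gripper_force: 59.3
t 13.83 tcp [0.4509 0.0107 0.1055] y-axis deg 97.46 z [ 0.002  0.    -1.   ] w 0.0279 q [ 0.024  0.018 -0.435  1.117  0.    -0.106]
```

View pics/w7.png

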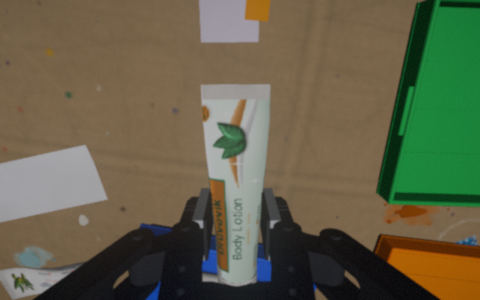

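Tube_a is held level, at (235,85) to (237,285). Carrying it to the green tray.

```bash

python3 -m crank '[{"translation":[-0.003,0.022,0],"rotation":[0,0,-0.15]},{"translation":[-0.006,0.045,0],"rotation":[0,0,-0.3]},{"translation":[-0.01,0.067,0],"rotation":[0,0,-0.46]},{"translation":[-0.013,0.09,0],"rotation":[0,0,-0.61]},{"translation":[-0.016,0.112,0],"rotation":[0,0,-0.769]}]'
python3 -m crank '[{"translation":[-0.003,0.022,0],"rotation":[0,0,-0.15]},{"translation":[-0.006,0.045,0],"rotation":[0,0,-0.3]},{"translation":[-0.01,0.067,0],"rotation":[0,0,-0.46]},{"translation":[-0.013,0.09,0],"rotation":[0,0,-0.61]},{"translation":[-0.016,0.112,0],"rotation":[0,0,-0.769]}]'
python3 -m crank '[{"translation":[-0.003,0.022,0],"rotation":[0,0,-0.15]},{"translation":[-0.006,0.045,0],"rotation":[0,0,-0.3]},{"translation":[-0.01,0.067,0],"rotation":[0,0,-0.46]},{"translation":[-0.013,0.09,0],"rotation":[0,0,-0.61]},{"translation":[-0.016,0.112,0],"rotation":[0,0,-0.769]}]'
python3 -m crank '[{"translation":[-0.003,0.022,0],"rotation":[0,0,-0.15]},{"translation":[-0.006,0.045,0],"rotation":[0,0,-0.3]},{"translation":[-0.01,0.067,0],"rotation":[0,0,-0.46]},{"translation":[-0.013,0.09,0],"rotation":[0,0,-0.61]},{"translation":[-0.016,0.112,0],"rotation":[0,0,-0.769]}]'
python3 -m crank '[{"translation":[0,0,-0.03],"rotation":[0,0,0]},{"translation":[0,0,-0.06],"rotation":[0,0,0]},{"translation":[0,0,-0.09],"rotation":[0,0,0]},{"translation":[0,0,-0.11],"rotation":[0,0,0]},{"translation":[0,0,-0.12],"rotation":[0,0,0]}]'
python3 -m crank '[{"translation":[0,0,-0.012],"rotation":[0,0,0]},{"translation":[0,0,-0.025],"rotation":[0,0,0]},{"translation":[0,0,-0.037],"rotation":[0,0,0]},{"translation":[0,0,-0.044],"rotation":[0,0,0]},{"translation":[0,0,-0.044],"rotation":[0,0,0]}]'
python3 -m crank '[{"translation":[0,0,0],"rotation":[0,0,0]},{"translation":[0,0,0],"rotation":[0,0,0]},{"translation":[0,0,0],"rotation":[0,0,0]},{"translation":[0,0,0],"rotation":[0,0,0]},{"translation":[0,0,0],"rotation":[0,0,0]}]' 0.5
python3 -m crank '[{"translation":[0,0,0.02],"rotation":[0,0,0]},{"translation":[0,0,0.06],"rotation":[0,0,0]},{"translation":[0,0,0.12],"rotation":[0,0,0]},{"translation":[0,0,0.17],"rotation":[0,0,0]},{"translation":[0,0,0.2],"rotation":[0,0,0]}]'
python3 -c "from h import *;st()"
```

```text
time: 14.3
ee_pos: [0.443, 0.0673, 0.1043]
tcp_rot: [0.001, 0.138, 0.99, 0.0]
force: [-0.8, 0.1, -0.1]
gripper_width: 0.0271
gripper_force: 59.3
time: 14.72
ee_pos: [0.4349, 0.1234, 0.1043]
tcp_rot: [0.001, 0.333, 0.943, 0.001]
force: [-0.1, -0.4, 0.7]
gripper_width: 0.0276
gripper_force: 59.3
time: 15.13
ee_pos: [0.4269, 0.1795, 0.1043]
tcp_rot: [0.001, 0.515, 0.857, 0.001]
force: [0.7, 0.6, -1.8]
gripper_width: 0.0274
gripper_force: 59.3
time: 15.55
ee_pos: [0.4189, 0.2356, 0.1043]
tcp_rot: [0.0, 0.676, 0.737, 0.001]
force: [-0.5, 0.1, -0.1]
gripper_width: 0.0274
gripper_force: 59.3
time: 15.97
ee_pos: [0.4182, 0.2346, 0.0425]
tcp_rot: [-0.0, 0.674, 0.738, -0.0]
force: [-1.1, 0.4, -0.9]
gripper_width: 0.0271
gripper_force: 59.3
time: 16.38
ee_pos: [0.4187, 0.2347, 0.0215]
tcp_rot: [0.0, 0.674, 0.738, 0.0]
force: [-0.2, -0.5, -0.3]
gripper_width: 0.0271
gripper_force: 59.3
time: 16.8
ee_pos: [0.4185, 0.2347, 0.0213]
tcp_rot: [-0.0, 0.674, 0.738, 0.0]
force: [0.5, 0.2, -0.2]
gripper_width: 0.0428
gripper_force: 0.0
time: 17.22
ee_pos: [0.4194, 0.2352, 0.1249]
tcp_rot: [0.001, 0.674, 0.738, 0.002]
force: [0.7, -0.5, 0.7]
gripper_width: 0.0427
gripper_force: 0.0
t 17.22 tcp [0.4194 0.2352 0.1249] y-axis deg 5.21 z [ 0.003  0.002 -1.   ] w 0.0427 q [ 0.511  0.062 -0.344  1.161  0.     1.991]
```

```bash

python3 -m crank '[{"translation":[0.027,-0.054,0],"rotation":[0,0,0.03]},{"translation":[0.054,-0.108,0],"rotation":[0,0,0.06]},{"translation":[0.081,-0.162,0],"rotation":[0,0,0.1]},{"translation":[0.108,-0.216,0],"rotation":[0,0,0.13]},{"translation":[0.136,-0.271,0],"rotation":[0,0,0.159]}]' 0.75
python3 -m crank '[{"translation":[0.027,-0.054,0],"rotation":[0,0,0.03]},{"translation":[0.054,-0.108,0],"rotation":[0,0,0.06]},{"translation":[0.081,-0.162,0],"rotation":[0,0,0.1]},{"translation":[0.108,-0.216,0],"rotation":[0,0,0.13]},{"translation":[0.136,-0.271,0],"rotation":[0,0,0.159]}]'
python3 -m crank '[{"translation":[0.027,-0.054,0],"rotation":[0,0,0.03]},{"translation":[0.054,-0.108,0],"rotation":[0,0,0.06]},{"translation":[0.081,-0.162,0],"rotation":[0,0,0.1]},{"translation":[0.115,-0.23,0],"rotation":[0,0,0.13]},{"translation":[0.136,-0.271,0],"rotation":[0,0,0.159]}]'
python3 - <<'E'
from h import *
st(); p=camera_params("wrist");a=camera("wrist")[:,:,::-1]; b=camera("top")[200:325,140:340,::-1]
for q in([.6006,-.11,.012],[.6452,-.2359,.012]): print(cv2.projectPoints(np.array([q]),p['rvec'],p['tvec'],p['mtx'],None)[0].ravel().round(1))
cv2.imwrite("pics/m8.png",cv2.resize(np.vstack([a,cv2.resize(b,(640,400),interpolation=cv2.INTER_CUBIC)]),(480,600)))
E
```

```text
time: 17.63
ee_pos: [0.487, 0.098, 0.1223]
tcp_rot: [0.0, 0.642, 0.766, 0.0]
force: [0.5, 0.2, 0.2]
gripper_width: 0.064
gripper_force: 0.0
time: 18.05
ee_pos: [0.555, -0.0378, 0.1222]
tcp_rot: [0.0, 0.61, 0.792, 0.0]
force: [-0.3, 1.7, -0.4]
gripper_width: 0.064
gripper_force: 0.0
time: 18.47
ee_pos: [0.6236, -0.1748, 0.1219]
tcp_rot: [0.001, 0.577, 0.817, -0.0]
force: [-0.3, 0.0, 0.3]
gripper_width: 0.0642
gripper_force: 0.0
t 18.47 tcp [ 0.6236 -0.1748  0.1219] y-axis deg 19.48 z [ 0.001 -0.001 -1.   ] w 0.0642 q [-2.730e-01  3.750e-01  4.200e-02  1.236e+00 -1.000e-03  9.580e-01]
[315.4 101.9]
[315.6 274.4]
```

View pics/m8.png

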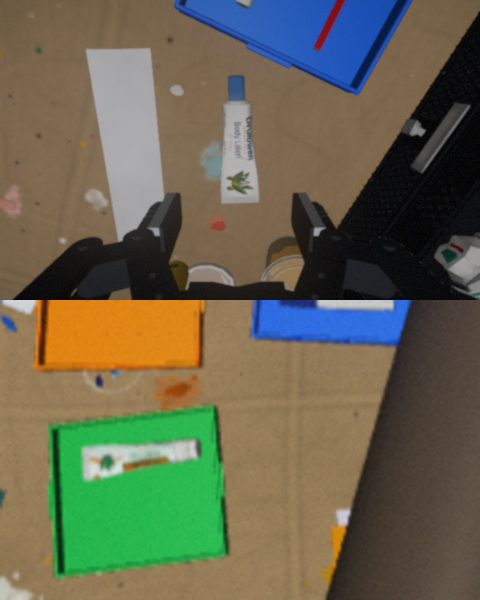

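Tube_a lies flat in the green tray. Tube_b is centred between the fingers, from wrist (315,100) to (318,270).

```bash

python3 -m crank '[{"translation":[0,0,-0.06],"rotation":[0,0,0]},{"translation":[0,0,-0.12],"rotation":[0,0,0]},{"translation":[0,0,-0.18],"rotation":[0,0,0]},{"translation":[0,0,-0.22],"rotation":[0,0,0]},{"translation":[0,0,-0.235],"rotation":[0,0,0]}]'
python3 -m crank '[{"translation":[0,0,0],"rotation":[0,0,0]},{"translation":[0,0,0],"rotation":[0,0,0]},{"translation":[0,0,0],"rotation":[0,0,0]},{"translation":[0,0,0],"rotation":[0,0,0]},{"translation":[0,0,0],"rotation":[0,0,0]}]' 0
python3 -m crank '[{"translation":[0,0,0],"rotation":[0,0,0]},{"translation":[0,0,0.05],"rotation":[0,0,0]},{"translation":[0,0,0.1],"rotation":[0,0,0]},{"translation":[0,0,0.15],"rotation":[0,0,0]},{"translation":[0,0,0.2],"rotation":[0,0,0]}]'
python3 - <<'E'
from h import *
st(); cv2.imwrite("pics/w9.png",cv2.resize(camera("wrist")[:,:,::-1],(480,300)))
E
```

```text
time: 18.98
ee_pos: [0.62, -0.1704, 0.0006]
tcp_rot: [-0.003, 0.577, 0.817, -0.001]
force: [-0.9, 0.2, -0.1]
gripper_width: 0.0642
gripper_force: 0.0
time: 19.4
ee_pos: [0.6239, -0.172, 0.0062]
tcp_rot: [0.002, 0.577, 0.817, 0.001]
force: [-1.1, 1.3, 7.8]
gripper_width: 0.03
gripper_force: 59.9
time: 19.82
ee_pos: [0.6226, -0.1719, 0.1057]
tcp_rot: [0.0, 0.577, 0.817, 0.0]
force: [0.6, 0.2, -0.2]
gripper_width: 0.0302
gripper_force: 59.4
t 19.82 tcp [ 0.6226 -0.1719  0.1057] y-axis deg 19.51 z [ 0.001 -0.    -1.   ] w 0.0302 q [-0.269  0.377  0.009  1.202 -0.     0.961]
```

View pics/w9.png

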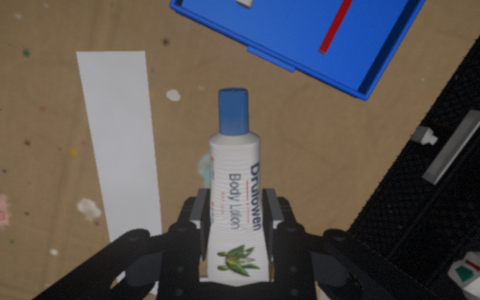

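Tube_b is held level, at (233,90) to (238,283). Carrying it over.

```bash

python3 -m crank '[{"translation":[-0.027,0.04,0],"rotation":[0,0,-0.02]},{"translation":[-0.054,0.08,0],"rotation":[0,0,-0.05]},{"translation":[-0.081,0.12,0],"rotation":[0,0,-0.07]},{"translation":[-0.109,0.16,0],"rotation":[0,0,-0.1]},{"translation":[-0.137,0.2,0],"rotation":[0,0,-0.118]}]'
python3 -m crank '[{"translation":[-0.027,0.04,0],"rotation":[0,0,-0.02]},{"translation":[-0.054,0.08,0],"rotation":[0,0,-0.05]},{"translation":[-0.081,0.12,0],"rotation":[0,0,-0.07]},{"translation":[-0.109,0.16,0],"rotation":[0,0,-0.1]},{"translation":[-0.137,0.2,0],"rotation":[0,0,-0.118]}]'
python3 -m crank '[{"translation":[-0.027,0.04,0],"rotation":[0,0,-0.02]},{"translation":[-0.054,0.08,0],"rotation":[0,0,-0.05]},{"translation":[-0.081,0.12,0],"rotation":[0,0,-0.07]},{"translation":[-0.109,0.16,0],"rotation":[0,0,-0.1]},{"translation":[-0.137,0.2,0],"rotation":[0,0,-0.118]}]'
python3 -m crank '[{"translation":[-0.027,0.04,0],"rotation":[0,0,-0.02]},{"translation":[-0.054,0.08,0],"rotation":[0,0,-0.05]},{"translation":[-0.081,0.12,0],"rotation":[0,0,-0.07]},{"translation":[-0.115,0.168,0],"rotation":[0,0,-0.1]},{"translation":[-0.137,0.2,0],"rotation":[0,0,-0.118]}]'
python3 -m crank '[{"translation":[0,0,-0.03],"rotation":[0,0,0]},{"translation":[0,0,-0.06],"rotation":[0,0,0]},{"translation":[0,0,-0.09],"rotation":[0,0,0]},{"translation":[0,0,-0.11],"rotation":[0,0,0]},{"translation":[0,0,-0.12],"rotation":[0,0,0]}]'
python3 -m crank '[{"translation":[0,0,-0.012],"rotation":[0,0,0]},{"translation":[0,0,-0.025],"rotation":[0,0,0]},{"translation":[0,0,-0.037],"rotation":[0,0,0]},{"translation":[0,0,-0.044],"rotation":[0,0,0]},{"translation":[0,0,-0.044],"rotation":[0,0,0]}]'
python3 -m crank '[{"translation":[0,0,0],"rotation":[0,0,0]},{"translation":[0,0,0],"rotation":[0,0,0]},{"translation":[0,0,0],"rotation":[0,0,0]},{"translation":[0,0,0],"rotation":[0,0,0]},{"translation":[0,0,0],"rotation":[0,0,0]}]' 0.5
python3 -m crank '[{"translation":[0,0,0.02],"rotation":[0,0,0]},{"translation":[0,0,0.06],"rotation":[0,0,0]},{"translation":[0,0,0.12],"rotation":[0,0,0]},{"translation":[0,0,0.18],"rotation":[0,0,0]},{"translation":[0,0,0.24],"rotation":[0,0,0]}]'
python3 -c "from h import *;st()"
```

```text
time: 20.28
ee_pos: [0.5536, -0.0711, 0.1044]
tcp_rot: [0.001, 0.602, 0.798, 0.0]
force: [0.3, -0.2, -0.5]
gripper_width: 0.0304
gripper_force: 59.4
time: 20.7
ee_pos: [0.4851, 0.029, 0.1045]
tcp_rot: [0.001, 0.627, 0.779, 0.001]
force: [0.3, -0.8, -0.4]
gripper_width: 0.0299
gripper_force: 59.4
time: 21.12
ee_pos: [0.4166, 0.1291, 0.1045]
tcp_rot: [0.0, 0.651, 0.759, 0.001]
force: [0.2, -1.1, -0.7]
gripper_width: 0.0301
gripper_force: 59.4
time: 21.53
ee_pos: [0.3475, 0.2297, 0.1045]
tcp_rot: [-0.0, 0.673, 0.739, 0.001]
force: [0.7, 0.2, -0.1]
gripper_width: 0.0297
gripper_force: 59.4
time: 21.95
ee_pos: [0.348, 0.2279, 0.0429]
tcp_rot: [-0.0, 0.673, 0.739, -0.0]
force: [-0.2, -0.3, -0.2]
gripper_width: 0.03
gripper_force: 59.4
time: 22.37
ee_pos: [0.3487, 0.2282, 0.0222]
tcp_rot: [0.0, 0.673, 0.739, 0.0]
force: [-0.7, -0.8, 2.6]
gripper_width: 0.0299
gripper_force: 59.8
time: 22.78
ee_pos: [0.3485, 0.2282, 0.0218]
tcp_rot: [0.0, 0.673, 0.739, -0.0]
force: [-0.1, 0.2, 1.2]
gripper_width: 0.0434
gripper_force: 0.0
time: 23.2
ee_pos: [0.3482, 0.228, 0.1438]
tcp_rot: [-0.0, 0.673, 0.739, -0.0]
force: [-0.2, 0.1, -0.4]
gripper_width: 0.0427
gripper_force: 0.0
t 23.2 tcp [0.3482 0.228  0.1438] y-axis deg 5.36 z [-0. -0. -1.] w 0.0427 q [ 0.58  -0.064 -0.428  1.207  0.     2.057]
```

```bash

python3 -m crank '[{"translation":[0.02,-0.046,0],"rotation":[0,0,0.09]},{"translation":[0.041,-0.092,0],"rotation":[0,0,0.18]},{"translation":[0.062,-0.138,0],"rotation":[0,0,0.27]},{"translation":[0.082,-0.184,0],"rotation":[0,0,0.36]},{"translation":[0.103,-0.231,0],"rotation":[0,0,0.45]}]' 0.7
python3 -m crank '[{"translation":[0.02,-0.046,0],"rotation":[0,0,0.09]},{"translation":[0.041,-0.092,0],"rotation":[0,0,0.18]},{"translation":[0.062,-0.138,0],"rotation":[0,0,0.27]},{"translation":[0.082,-0.184,0],"rotation":[0,0,0.36]},{"translation":[0.103,-0.231,0],"rotation":[0,0,0.45]}]'
python3 -m crank '[{"translation":[0.02,-0.046,0],"rotation":[0,0,0.09]},{"translation":[0.041,-0.092,0],"rotation":[0,0,0.18]},{"translation":[0.062,-0.138,0],"rotation":[0,0,0.27]},{"translation":[0.082,-0.184,0],"rotation":[0,0,0.36]},{"translation":[0.103,-0.231,0],"rotation":[0,0,0.45]}]'
python3 -m crank '[{"translation":[0.02,-0.046,0],"rotation":[0,0,0.09]},{"translation":[0.041,-0.092,0],"rotation":[0,0,0.18]},{"translation":[0.062,-0.138,0],"rotation":[0,0,0.27]},{"translation":[0.082,-0.184,0],"rotation":[0,0,0.36]},{"translation":[0.103,-0.231,0],"rotation":[0,0,0.45]}]'
python3 -m crank '[{"translation":[0.02,-0.046,0],"rotation":[0,0,0.09]},{"translation":[0.041,-0.092,0],"rotation":[0,0,0.18]},{"translation":[0.062,-0.138,0],"rotation":[0,0,0.27]},{"translation":[0.087,-0.195,0],"rotation":[0,0,0.36]},{"translation":[0.103,-0.231,0],"rotation":[0,0,0.45]}]'
python3 - <<'E'
from h import *
st(); p=camera_params("wrist");a=camera("wrist")[:,:,::-1]; b=camera("top")[200:325,140:340,::-1]
for q in([.6065,-.3505,.073],[.6055,-.3495,0],[.6516,-.3634,0]): print(cv2.projectPoints(np.array([q]),p['rvec'],p['tvec'],p['mtx'],None)[0].ravel().round(1))
cv2.imwrite("pics/m10.png",cv2.resize(np.vstack([a,cv2.resize(b,(640,400),interpolation=cv2.INTER_CUBIC)]),(480,600)))
E
```

```text
time: 23.62
ee_pos: [0.4003, 0.1117, 0.1428]
tcp_rot: [0.0, 0.581, 0.814, 0.0]
force: [-0.1, -0.6, 0.4]
gripper_width: 0.0593
gripper_force: 0.0
time: 24.03
ee_pos: [0.4518, -0.004, 0.1427]
tcp_rot: [0.0, 0.481, 0.877, 0.0]
force: [-0.5, 0.2, 0.2]
gripper_width: 0.0598
gripper_force: 0.0
time: 24.45
ee_pos: [0.5033, -0.1195, 0.1426]
tcp_rot: [0.0, 0.375, 0.927, 0.0]
force: [-0.2, 0.2, 0.6]
gripper_width: 0.06
gripper_force: 0.0
time: 24.87
ee_pos: [0.5548, -0.235, 0.1426]
tcp_rot: [0.0, 0.263, 0.965, -0.0]
force: [0.4, 0.2, -0.5]
gripper_width: 0.0596
gripper_force: 0.0
time: 25.28
ee_pos: [0.6066, -0.3516, 0.1421]
tcp_rot: [0.0, 0.148, 0.989, -0.0]
force: [-0.6, 0.2, -0.5]
gripper_width: 0.0596
gripper_force: 0.0
t 25.28 tcp [ 0.6066 -0.3516  0.1421] y-axis deg 72.94 z [ 0.    -0.001 -1.   ] w 0.0596 q [-0.525  0.476  0.236  1.33  -0.    -0.227]
[317.4 216. ]
[317.7 184.6]
[317.9 237.8]
```

View pics/m10.png

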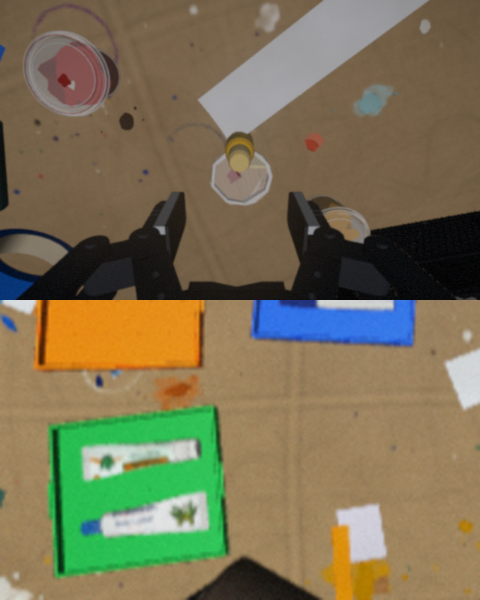

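Both tubes lie flat in the green tray. The bottle cap is at wrist (319,214), as predicted, with the flat lid behind it on the table. I'll grasp above the lid.

```bash

python3 -m crank '[{"translation":[0,0,-0.05],"rotation":[0,0,0]},{"translation":[0,0,-0.1],"rotation":[0,0,0]},{"translation":[0,0,-0.15],"rotation":[0,0,0]},{"translation":[0,0,-0.2],"rotation":[0,0,0]},{"translation":[0,0,-0.24],"rotation":[0,0,0]}]'
python3 -m crank '[{"translation":[0,0,0],"rotation":[0,0,0]},{"translation":[0,0,0],"rotation":[0,0,0]},{"translation":[0,0,0],"rotation":[0,0,0]},{"translation":[0,0,0],"rotation":[0,0,0]},{"translation":[0,0,0],"rotation":[0,0,0]}]' 0
python3 -m crank '[{"translation":[0,0,0],"rotation":[0,0,0]},{"translation":[0,0,0.05],"rotation":[0,0,0]},{"translation":[0,0,0.1],"rotation":[0,0,0]},{"translation":[0,0,0.15],"rotation":[0,0,0]},{"translation":[0,0,0.2],"rotation":[0,0,0]}]'
python3 - <<'E'
from h import *
st(); a=camera("wrist")[:,:,::-1]; b=camera("scene")[100:300,240:560,::-1]
cv2.imwrite("pics/m11.png",cv2.resize(np.vstack([a,cv2.resize(b,(640,400),interpolation=cv2.INTER_CUBIC)]),(480,600)))
E
```

```text
time: 25.8
ee_pos: [0.6052, -0.348, 0.0205]
tcp_rot: [-0.001, 0.149, 0.989, 0.0]
force: [-0.6, 0.6, -0.2]
gripper_width: 0.0601
gripper_force: 0.0
time: 26.22
ee_pos: [0.607, -0.3497, 0.0239]
tcp_rot: [0.001, 0.149, 0.989, -0.001]
force: [0.6, 0.1, 0.6]
gripper_width: 0.0262
gripper_force: 59.0
time: 26.63
ee_pos: [0.6059, -0.3493, 0.1235]
tcp_rot: [0.0, 0.149, 0.989, -0.0]
force: [0.7, 0.3, -1.3]
gripper_width: 0.0262
gripper_force: 59.1
t 26.63 tcp [ 0.6059 -0.3493  0.1235] y-axis deg 72.85 z [ 0. -0. -1.] w 0.0262 q [-0.523  0.476  0.195  1.289 -0.    -0.224]
```

View pics/m11.png

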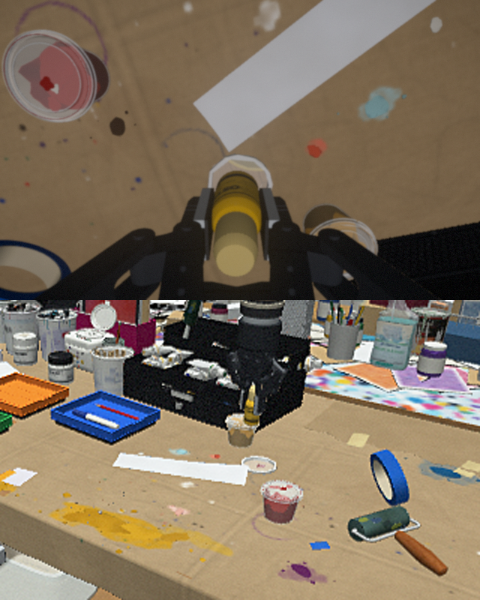

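The bottle is held upright. The cups haven't moved and the lid is flat.

```bash

python3 -m crank '[{"translation":[0,0.04,0],"rotation":[0,0,0]},{"translation":[0,0.08,0],"rotation":[0,0,0]},{"translation":[0,0.13,0],"rotation":[0,0,0]},{"translation":[0,0.19,0],"rotation":[0,0,0]},{"translation":[-0.002,0.244,0],"rotation":[0,0,0]}]'
python3 -m crank '[{"translation":[0,0.05,0],"rotation":[0,0,0]},{"translation":[0,0.1,0],"rotation":[0,0,0]},{"translation":[0,0.15,0],"rotation":[0,0,0]},{"translation":[0,0.2,0],"rotation":[0,0,0]},{"translation":[-0.002,0.244,0],"rotation":[0,0,0]}]'
python3 -m crank '[{"translation":[0,0.05,0],"rotation":[0,0,0]},{"translation":[0,0.1,0],"rotation":[0,0,0]},{"translation":[0,0.15,0],"rotation":[0,0,0]},{"translation":[0,0.2,0],"rotation":[0,0,0]},{"translation":[-0.002,0.244,0],"rotation":[0,0,0]}]'
python3 -m crank '[{"translation":[0,0.05,0],"rotation":[0,0,0]},{"translation":[0,0.1,0],"rotation":[0,0,0]},{"translation":[0,0.15,0],"rotation":[0,0,0]},{"translation":[0,0.2,0],"rotation":[0,0,0]},{"translation":[-0.002,0.244,0],"rotation":[0,0,0]}]'
python3 -m crank '[{"translation":[0,0.05,0],"rotation":[0,0,0]},{"translation":[0,0.1,0],"rotation":[0,0,0]},{"translation":[0,0.15,0],"rotation":[0,0,0]},{"translation":[0,0.21,0],"rotation":[0,0,0]},{"translation":[-0.003,0.24,0],"rotation":[0,0,0]}]'
python3 -m crank '[{"translation":[0,0,-0.03],"rotation":[0,0,0]},{"translation":[0,0,-0.06],"rotation":[0,0,0]},{"translation":[0,0,-0.09],"rotation":[0,0,0]},{"translation":[0,0,-0.11],"rotation":[0,0,0]},{"translation":[0,0,-0.12],"rotation":[0,0,0]}]'
python3 -m crank '[{"translation":[0,0,-0.012],"rotation":[0,0,0]},{"translation":[0,0,-0.025],"rotation":[0,0,0]},{"translation":[0,0,-0.037],"rotation":[0,0,0]},{"translation":[0,0,-0.045],"rotation":[0,0,0]},{"translation":[0,0,-0.045],"rotation":[0,0,0]}]'
python3 - <<'E'
from h import *
st(); cv2.imwrite("pics/w12.png",cv2.resize(camera("wrist")[:,:,::-1],(480,300)))
E
```

```text
time: 27.15
ee_pos: [0.6047, -0.2261, 0.1213]
tcp_rot: [-0.0, 0.149, 0.989, 0.0]
force: [0.7, 0.1, -0.5]
gripper_width: 0.0261
gripper_force: 59.1
time: 27.57
ee_pos: [0.6038, -0.1038, 0.1215]
tcp_rot: [-0.0, 0.149, 0.989, 0.0]
force: [-0.1, 0.1, -0.1]
gripper_width: 0.0265
gripper_force: 59.1
time: 27.98
ee_pos: [0.6028, 0.0182, 0.1215]
tcp_rot: [-0.0, 0.149, 0.989, 0.0]
force: [-0.3, -0.1, -0.2]
gripper_width: 0.0262
gripper_force: 59.1
time: 28.4
ee_pos: [0.6018, 0.1402, 0.1215]
tcp_rot: [-0.0, 0.149, 0.989, 0.0]
force: [0.3, -0.0, -0.2]
gripper_width: 0.0262
gripper_force: 59.2
time: 28.82
ee_pos: [0.6002, 0.2615, 0.1213]
tcp_rot: [-0.0, 0.148, 0.989, 0.0]
force: [-0.2, 0.3, 0.2]
gripper_width: 0.0261
gripper_force: 59.2
time: 29.23
ee_pos: [0.5995, 0.258, 0.0598]
tcp_rot: [-0.001, 0.149, 0.989, -0.001]
force: [0.4, -0.7, -0.8]
gripper_width: 0.0257
gripper_force: 59.2
time: 29.65
ee_pos: [0.6008, 0.2586, 0.0396]
tcp_rot: [0.0, 0.149, 0.989, 0.0]
force: [0.4, -0.4, -0.5]
gripper_width: 0.0263
gripper_force: 59.2
t 29.65 tcp [0.6008 0.2586 0.0396] y-axis deg 72.85 z [ 0.001  0.    -1.   ] w 0.0263 q [ 0.407  0.425 -0.071  1.075 -0.     0.706]
```

View pics/w12.png

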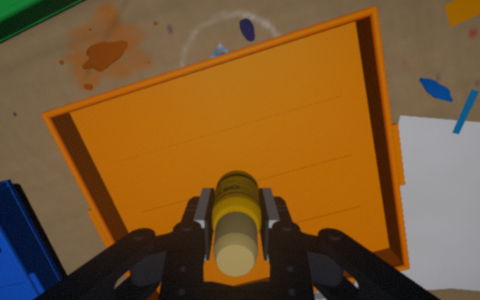

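I have now viewed 16 pictures, which is over the limit of 14, so I'll view no more and do the remaining checks numerically. Releasing the bottle gently.

```bash

python3 -m crank '[{"translation":[0,0,-0.001],"rotation":[0,0,0]},{"translation":[0,0,-0.002],"rotation":[0,0,0]},{"translation":[0,0,-0.003],"rotation":[0,0,0]},{"translation":[0,0,-0.003],"rotation":[0,0,0]},{"translation":[0,0,-0.003],"rotation":[0,0,0]}]'
python3 -m crank '[{"translation":[0,0,0],"rotation":[0,0,0]},{"translation":[0,0,0],"rotation":[0,0,0]},{"translation":[0,0,0],"rotation":[0,0,0]},{"translation":[0,0,0],"rotation":[0,0,0]},{"translation":[0,0,0],"rotation":[0,0,0]}]' 0.6
python3 -m crank '[{"translation":[0,0,0.03],"rotation":[0,0,0]},{"translation":[0,0,0.07],"rotation":[0,0,0]},{"translation":[0,0,0.12],"rotation":[0,0,0]},{"translation":[0,0,0.18],"rotation":[0,0,0]},{"translation":[0,0,0.24],"rotation":[0,0,0]}]'
python3 -m crank '[{"translation":[-0.03,-0.04,0.02],"rotation":[0,0,0]},{"translation":[-0.06,-0.1,0.05],"rotation":[0,0,0]},{"translation":[-0.1,-0.16,0.07],"rotation":[0,0,0]},{"translation":[-0.14,-0.22,0.09],"rotation":[0,0,0]},{"translation":[-0.17,-0.28,0.1],"rotation":[0,0,0]}]'
python3 -m crank '[{"translation":[-0.03,-0.06,0],"rotation":[0,0,0]},{"translation":[-0.06,-0.12,0],"rotation":[0,0,0]},{"translation":[-0.1,-0.18,0],"rotation":[0,0,0]},{"translation":[-0.14,-0.24,0],"rotation":[0,0,0]},{"translation":[-0.17,-0.3,0],"rotation":[0,0,0]}]'
python3 -m crank '[{"translation":[0,-0.06,0],"rotation":[0,0,0]},{"translation":[0,-0.12,0],"rotation":[0,0,0]},{"translation":[0,-0.18,0],"rotation":[0,0,0]},{"translation":[0,-0.24,0],"rotation":[0,0,0]},{"translation":[0,-0.3,0],"rotation":[0,0,0]}]'
python3 - <<'E'
from h import *
st(); im=camera("top"); cv2.imwrite("pics/final.png",im[:,:,::-1]); a0=cv2.imread("pics/top0.png")[:,:,::-1]
p=camera_params("top")
# non-floor-coloured blobs inside each tray, in tray coordinates (mm)
for n,c,ang,(lo,hi) in(("orange",(.5992,.2579),.5,(3,19)),("blue",(.6241,.0078),-4,(100,125)),("green",(.3803,.2316),5.4,(50,85))):
    g=np.array([[x,y] for x in np.arange(-.074,.075,.001) for y in np.arange(-.084,.085,.001)])
    t=np.radians(ang);W=g@np.array([[np.cos(t),np.sin(t)],[-np.sin(t),np.cos(t)]])+c
    px=cv2.projectPoints(np.c_[W,np.full(len(W),.02)],p['rvec'],p['tvec'],p['mtx'],None)[0].reshape(149,169,2).astype(np.float32)
    v=cv2.remap(np.ascontiguousarray(im),px[...,0],px[...,1],cv2.INTER_LINEAR);h=cv2.cvtColor(v,cv2.COLOR_RGB2HSV)
    m=(~((h[...,0]>=lo)&(h[...,0]<=hi)&(h[...,1]>130))|(h[...,2]<70)).astype(np.uint8)
    k,_,s,ce=cv2.connectedComponentsWithStats(m)
    for i in range(1,k):
        if s[i,4]>60: y,x,w,hh=s[i,:4]; print(n,'x',x-74,x+hh-74,'y',y-84,y+w-84,'area',s[i,4],'mean RGB',v[_==i].mean(0).round())
for n,c in(("ochre",(.7227,-.2827,.055)),("red",(.4957,-.4688,.055))):
    u,w=cv2.projectPoints(np.array([c]),p['rvec'],p['tvec'],p['mtx'],None)[0].ravel().astype(int)
    T=a0[w-16:w+17,u-16:u+17];S=im[w-24:w+25,u-24:u+25]
    r=cv2.matchTemplate(np.ascontiguousarray(S),np.ascontiguousarray(T),cv2.TM_CCOEFF_NORMED);print(n,cv2.minMaxLoc(r)[1::2],'(expect 8,8)')
E
```

```text
time: 30.12
ee_pos: [0.6009, 0.2587, 0.0393]
tcp_rot: [0.001, 0.149, 0.989, 0.0]
force: [-3.7, -1.1, 7.6]
gripper_width: 0.0261
gripper_force: 60.1
time: 30.53
ee_pos: [0.6004, 0.2587, 0.0375]
tcp_rot: [-0.0, 0.149, 0.989, -0.0]
force: [0.4, -0.2, 0.2]
gripper_width: 0.0513
gripper_force: 0.0
time: 30.95
ee_pos: [0.6, 0.2585, 0.1583]
tcp_rot: [-0.001, 0.149, 0.989, -0.0]
force: [1.2, 0.5, -0.4]
gripper_width: 0.0515
gripper_force: 0.0
time: 31.37
ee_pos: [0.5144, 0.1178, 0.2091]
tcp_rot: [0.001, 0.149, 0.989, 0.0]
force: [0.0, 0.5, 0.8]
gripper_width: 0.0514
gripper_force: 0.0
time: 31.78
ee_pos: [0.4288, -0.0324, 0.2079]
tcp_rot: [0.0, 0.149, 0.989, -0.0]
force: [0.6, -0.8, 0.3]
gripper_width: 0.0512
gripper_force: 0.0
time: 32.2
ee_pos: [0.4302, -0.1828, 0.2079]
tcp_rot: [0.0, 0.149, 0.989, -0.0]
force: [0.7, 0.2, 0.6]
gripper_width: 0.0516
gripper_force: 0.0
t 32.2 tcp [ 0.4302 -0.1828  0.2079] y-axis deg 72.85 z [ 0. -0. -1.] w 0.0516 q [-0.402  0.018 -0.208  1.345  0.    -0.102]
orange x -7 27 y -13 30 area 951 mean RGB [136. 111.  47.]
blue x -42 -24 y -68 26 area 1519 mean RGB [166. 175. 193.]
blue x 34 43 y -72 64 area 1062 mean RGB [120.  61. 120.]
green x -54 -9 y -72 71 area 4642 mean RGB [163. 181. 172.]
green x 17 58 y -69 67 area 4163 mean RGB [160. 179. 154.]
ochre (0.9972530007362366, (8, 8)) (expect 8,8)
red (0.25503361225128174, (16, 6)) (expect 8,8)
```

Trays check out: the bottle's footprint of 34 x 43 mm fits standing, since lying would be about 73 mm. The arm probably hides the red cup, so I'll check it in the scene view.

```bash
python3 - <<'E'
from h import *
a=np.ascontiguousarray(cv2.imread("pics/scene0.png")[:,:,::-1]);b=np.ascontiguousarray(camera("scene"))
for n,c in(("red",(.4957,-.4688,.03)),("ochre",(.7227,-.2827,.03))):
    p=camera_params("scene");u,w=cv2.projectPoints(np.array([c]),p['rvec'],p['tvec'],p['mtx'],None)[0].ravel().astype(int)
    print(n,u,w,cv2.minMaxLoc(cv2.matchTemplate(b[w-24:w+25,u-24:u+25],a[w-16:w+17,u-16:u+17],cv2.TM_CCOEFF_NORMED))[1::2],'(expect 8,8)')
p=camera_params("top");M=cv2.Rodrigues(p['rvec'])[0];C=-M.T@p['tvec'].ravel();print('top cam',C.round(3))
for z in(.016,.089):
    q=np.array([.600,.2586,z]);d=(q-C);print('bottle axis seen on z=.02 plane, tray mm:',((C+d*(.02-C[2])/d[2])[:2]-[.5992,.2579])*1000)
E
```

```text
red 426 234 (0.9971992373466492, (8, 8)) (expect 8,8)
ochre 401 186 (0.6086211204528809, (8, 8)) (expect 8,8)
top cam [ 0.386 -0.086  1.038]
bottle axis seen on z=.02 plane, tray mm: [-0.03920397 -0.64983572]
bottle axis seen on z=.02 plane, tray mm: [16.38974685 25.77566444]
```

```bash
python3 -c "from rig import *;print(sign_off())"
```

```text
the job is handed in; nothing more can be done
None
```

The job is done and handed in at about 32 s: pencil and marker in the blue tray, both tubes in the green tray, bottle standing in the orange tray, and both cups unmoved, though I viewed 16 pictures against the limit of 14 and made the final checks numerically.

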